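# Load the vial incubator and close it up

## Robot

A 6-joint arm with a two-finger parallel gripper is mounted at the origin on the work surface. World frame = base frame: x ahead of the robot, y to its left, z up, the work surface at z = 0. Lengths are in mm, angles in degrees, forces in N, time in s.
With the tool pointing down it reaches from about 300 to 850 mm from the base axis. Payload 4.2 kg.
Tool frame: the origin (TCP) lies at the very end of the fingers, on their centre line; the grasp point (between the pads) lies 19 mm behind it (env.grip_point_offset is the distance from the TCP to the grasp point, in mm); z points along the fingers, y is the line along which they close (so a half turn about z gives the same grasp; the last joint's range is limited). The gripper opens to 91 mm and grips with 3 to 60 N. Pads are 32 mm wide; open, the fingers measure 118 mm over their backs; the gripper's body (76 mm by 178 mm) begins 60 mm behind the grasp point.
Start: joints at [-77.693, 18.312, 89.639, -0, 72.044, -1.146], TCP at [133.776, -559.242, 174.276] pointing down, gripper open.
Joint ranges: [-177.97, 177.97], [-48.28, 115.42], [12.27, 149.76], [-77.06, 257.06], [2.81, 150.46], [-146.56, 146.56]. Speed limits (degrees/s): [147.25, 147.25, 180, 180, 180, 180].

## Interface

Orientations are given as [roll, pitch, yaw] about the fixed x, y, z axes, in that order (R = Rz(yaw) Ry(pitch) Rx(roll)).
In Python, from workcell import env gives the robot as it stands. The module is installed in compiled form; this text tells all that it offers.
- The arm moves only by the tool arm_command, never from a script. Its argument "rows" is a list of rows, each an object with "delta_pos": the shift along the tool's x, y, z in mm, a list of three; "roll": the turn about the tool's z in units of 5 degrees (1.0 is 5 degrees); "jaw": the opening in per cent of the stroke, from 0 (shut) to 100 (fully open). A call has 1 to 20 rows; each row is the pose to reach, as a shift and turn from the pose commanded when the call began, along the tool's axes at that moment; what a row does not reach only later rows make up. A row lasts 1/12 s, in which the tool goes at most 41.7 mm and 7.16 degrees, less where a joint would pass 70% of its speed; a pose out of reach is approached as far as the arm can. A call with a gripper value outside its range is refused whole. The fingers move at their own pace and stop on an object; "squeeze" is the grip in N (left out, the last holds). Time passes only in rows, so rows that repeat a pose let the fingers close. It gives the time, the measured TCP pose, the force, the opening and the grip force at its end, in the units of the state.
- env.state(): the state, without advancing time (a new reading comes with each control period).
- env.grab_frame(name): name is "scene" or "top"; returns a dict with "img" (420x560x3 uint8, blue, green, red), "z_map" (420x560 float32, mm along the optical axis (not along the pixel's ray), 0 where there is no reading), "fov_y" (degrees; the focal length in pixels is half the picture's height over the tangent of half this angle, whatever the lens; pixels are square), "cx", "cy" (the principal point, pixels), "dist" ([k1, k2, p1, p2, k3] as OpenCV has them; the pictures are not rectified), "R" (3x3) and "t" (3): a world point X has camera coordinates R X + t. Camera axes: x right, y down, z forward; pixel columns grow to the right and rows downward; lengths in mm; the calibration is good to about 2 mm. A picture is of the moment at which its call begins.
- env.job_done(): hands the job in; it is judged then, once.
The state is a dict: "time_s": time; "qpos": joint angles; "qvel": joint speeds; "effort": joint torques, N m; "ee_pos": TCP position; "ee_rot": TCP orientation; "force": force on the tool from outside, world axes, zero at the start; "torque": the same for the moment, N m; "gripper_width": finger opening in mm; "gripper_force": force on a finger pad.
Only numpy, scipy, OpenCV 4.12 (cv2) and the standard library are available. Lean on these libraries where they do the work, as an engineer would, in place of code of your own. Each camera call takes 0.05 s, during which the arm holds its last target. There are 200 camera calls.

## Task

Lower the orange rack of vials upright into the open chamber of the white bench incubator without dropping it, its long side along the chamber's, and let it go. Then close the incubator in this order: push the lid fully down, push the red-tipped clamp arm over until it lies flat on the lid, and finally push the blue drip drawer fully home. Leave the bottle, the flask and the beaker where they stand.

Things in the scene. Friction and masses are not known exactly. Their poses are not given: they have to be found in the camera images.
- incubator: White bench incubator, fixed, 200 (x) x 132 (y) x 118 mm high. Origin: centre of its underside on the bench. x points from its front (drawer, robot side) to its back, y from clamp side to hinge side. Open chamber centred in its top, 176 (x) x 100 (y) mm inside, floor at z = 60, rim at z = 118. Steel cheeks beside the clamp pivot (x = 16 to 30 either side, y = -65 to -95) reach z = 145.
- rack_center (a point): Centre of the loose orange vial rack (0.25-0.5 kg), 27 mm above its underside; 152 (x) x 76 (y) x 54 mm high, alike both ways round. Base 6 mm thick; in the middle an upright tab, 16 mm thick (x), 46 wide (y), up to the top: pinch it across its thickness. At each end a block with 3 vials, 44 to 76 mm off centre in x, 52 high. In the chamber its x lies along the incubator's x, either way round.
- lid (a joint): Lid angle, rad: 0 = shut on the rim, 1.57 = upright, at most 1.95. A stiff hinge: it stays where it is left (about 0.3 Nm friction), so push it all the way. Hinge line along the incubator's x at y = 68, z = 118 mm. The lid (grey frame, clear pane) is 200 x 132 mm, 12 mm thick; shut, its top is at z = 130 mm.
- lid_edge (a point): Middle of the lid's free edge, on the face that is uppermost when shut, 132 mm from the hinge line. Moves with the lid; when the lid is shut it lies at x = 0, y = -64, z = 130 mm of the incubator.
- clamp (a joint): Clamp arm angle, rad: 0 = flat over the lid, 1.57 = upright, at most 2.15 (leaning outwards). Stays where it is left (about 0.14 Nm friction). Pivot along the incubator's x at y = -84, z = 138 mm. Steel arm 100 mm long, 28 wide, its last 44 mm a red grip 34 wide; down, it points along the incubator's +y, top of the grip at z = 146 mm.
- clamp_tip (a point): End of the clamp arm, on the face that is uppermost when it is down, 100 mm from the pivot; moves with the arm. Down, it lies at x = 0, y = 16, z = 146 mm of the incubator.
- drawer (a joint): How far the drip drawer stands open, m: 0 = home, at most 0.07. It slides along the incubator's x, opening to -x (about 1.5 N friction).
- drawer_front (a point): Middle of the outer face of the grip ledge on the drawer's blue front: push here. The ledge is 110 wide (y), 20 mm high (z = 76 to 96 mm) and stands out 22 mm from the 128 x 86 mm front panel. Home, this point lies at x = -134, y = 0, z = 86 mm of the incubator.
- bottle_center (a point): Centre of the amber bottle, diameter 68, 130 mm high, standing; bystander.
- flask_center (a point): Centre of the greenish conical flask, foot diameter 84, 120 mm high, standing; bystander.
- beaker_center (a point): Centre of the white beaker, diameter 72, 90 mm high, standing; bystander.
Not all that is in view belongs to the job. What is shaped like the part that bears rack_center but purple or yellow is not meant.

How it is judged:
By the outcome, as a careful person would: the job done as asked, in the order asked, and still so for the second after the job is handed in, with the robot touching nothing.
It also fails if it takes over 72 s, if anything falls off the work surface, if the arm or the gripper's body presses on something with over 40 N, if the wrist force passes 120 N, or if a joint passes its speed limit or range.

## Working session

There is one attempt and no reset: what is moved stays moved. The work goes in short steps, Python scripts to look and compute and a tool call to move; the robot and the scene stay as the last step left them, time stands still between calls to the robot, and variables do not carry over. Pictures are saved under pics/ and viewed, at most 10 in all, crops included, and the job is handed in when it is done.

Besides the shell and the picture viewer there is one more tool, called after "Emit:" as name([rows], argument=value, ...), one row to a line, values as JSON. arm_command: Moves the arm, as the interface text tells. Its arguments: {"type":"object","properties":{"rows":{"type":"array"},"squeeze":{"type":"number"}},"required":["rows"]}

```bash
mkdir -p pics
cat > h.py <<'E'
import numpy as np, cv2
from workcell import env
def grab(n):
    f=env.grab_frame(n); h,w=f["img"].shape[:2]
    fl=h/2/np.tan(np.radians(f["fov_y"])/2)
    f["K"]=np.array([[fl,0,f["cx"]],[0,fl,f["cy"]],[0,0,1.]]); f["d"]=np.array(f["dist"],float)
    f["R"]=np.array(f["R"]);f["t"]=np.array(f["t"]); return f
def cloud(f):
    h,w=f["z_map"].shape; v,u=np.mgrid[:h,:w]
    p=cv2.undistortPoints(np.stack([u,v],-1).reshape(-1,1,2).astype(float),f["K"],f["d"]).reshape(h,w,2)
    z=f["z_map"].astype(float); c=np.dstack([p*z[...,None],z])
    P=(c-f["t"])@f["R"]; P[z<=0]=np.nan; return P
def proj(f,X):
    return cv2.projectPoints(np.atleast_2d(np.array(X,float)),cv2.Rodrigues(f["R"])[0],f["t"],f["K"],f["d"])[0].reshape(-1,2)
E
python3 - <<'E'
from h import *
for n in("scene","top"):
    f=grab(n); cv2.imwrite(f"pics/{n}0.png",f["img"]); print(n,f["fov_y"],f["dist"],-f["R"].T@f["t"])
print(env.state())
E
```

```text
scene 48.96179269626667 [-0.02754624  0.          0.          0.          0.        ] [1326.62942176  391.36217361  983.72227353]
top 53.410490249350595 [0.03549614 0.         0.         0.         0.        ] [ 361.79938042  -13.6491394  1103.77128606]
{'time_s': 0.1, 'qpos': array([-7.76925850e+01,  1.83483062e+01,  8.96991255e+01, -1.03942732e-03,
        7.20435364e+01, -1.14316551e+00]), 'qvel': array([-0.00166449, -0.06138232, -0.14791542,  0.05786249,  0.06668194,
       -0.04408576]), 'effort': array([-1.40185680e-04, -4.13332772e+01, -2.32510722e+01,  7.28474488e-02,
        4.21892689e-02, -4.57179613e-05]), 'ee_pos': array([ 133.66135673, -558.72489953,  173.50307932]), 'ee_rot': array([-1.79909030e+02, -8.26785961e-04,  1.34509011e+01]), 'force': array([ 0.29049234,  0.69559352, -0.66760858]), 'torque': array([-0.02627266, -0.02903732, -0.03860171]), 'gripper_force': 0.0, 'gripper_width': 91.15802659003866}
```

View pics/scene0.png

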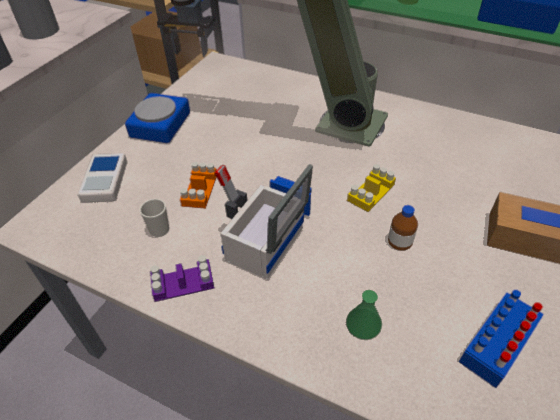

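View pics/top0.png

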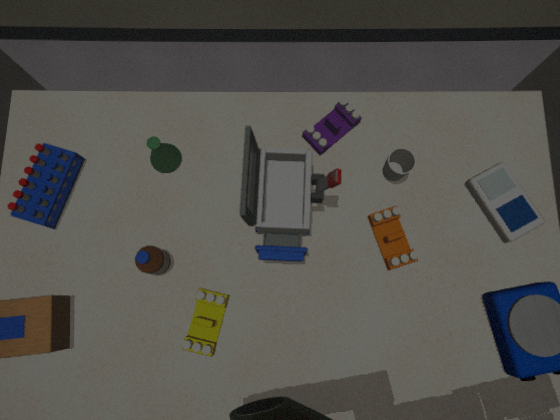

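Both views show three racks: orange at scene (200,187) and top (391,238), purple at top (333,128), and yellow at top (207,322). The orange one is wanted. In the top view the incubator is at (286,195), with its lid open on the left, the clamp upright on the right at (328,183), and the drawer out at (282,253). The flask is at (165,157), the bottle at (152,260) and the beaker at (399,165).

```bash
cat > m.py <<'E'
from h import *
f=grab("top"); P=cloud(f); g=grab("scene"); Q=cloud(g)
def sel(f,P,lo,hi,zr,box=None):
    hsv=cv2.cvtColor(f["img"],cv2.COLOR_BGR2HSV); m=cv2.inRange(hsv,lo,hi)>0
    m&=(P[...,2]>zr[0])&(P[...,2]<zr[1])
    if box: m&=(P[...,0]>box[0])&(P[...,0]<box[1])&(P[...,1]>box[2])&(P[...,1]<box[3])
    return P[m]
def rect(p,s):
    r=cv2.minAreaRect(p[:,:2].astype(np.float32)); print(s,len(p),np.round(r[0],1),np.round(r[1],1),round(r[2],1),"z",np.round(np.percentile(p[:,2],[2,50,98]),1))
E
python3 - <<'E'
from m import *
for nm,a,b in(("top",f,P),("scene",g,Q)):
    print(nm)
    o=sel(a,b,(5,150,80),(16,255,255),(2,70),(200,600,-500,-100)); rect(o,"orange")
    t=o[(o[:,2]>46)]; rect(t,"orange z>46") if len(t)>3 else 0
    w=sel(a,b,(0,0,60),(180,70,255),(110,122),(300,620,-110,130)); rect(w,"rim") if len(w)>3 else 0
    bl=sel(a,b,(100,120,40),(125,255,255),(60,130),(200,500,-110,130)); rect(bl,"drawer")
    r=sel(a,b,(0,150,60),(4,255,255),(100,300),(300,620,-200,130)); r2=sel(a,b,(174,150,60),(180,255,255),(100,300),(300,620,-200,130)); r=np.vstack([r,r2]); rect(r,"red");print(r.min(0),r.max(0))
    li=b[(b[...,2]>135)&(b[...,0]>330)&(b[...,0]<620)&(b[...,1]>20)&(b[...,1]<140)]; rect(li,"lid"); print(li.min(0),li.max(0))
    for s,x,y in(("bottle",0,0),):pass
# obstacles heights map via top
for nm,px in(("flask",(165,157)),("bottle",(152,260)),("beaker",(399,165)),("purple",(333,128)),("yellow",(207,322))):
    u,v=px; q=P[v-22:v+22,u-22:u+22].reshape(-1,3); q=q[q[:,2]>30]; print(nm,np.round(np.median(q,0)),q.min(0).round(),q.max(0).round())
c=f["img"][195:285,340:440]; cv2.imwrite("pics/crop.png",cv2.resize(c,None,fx=6,fy=6,interpolation=cv2.INTER_CUBIC))
E
```

```text
top
orange 1112 [ 525.1 -303.8] [149.4  76.4] 18.4 z [ 3.4  8.5 56.7]
orange z>46 110 [ 524.7 -303. ] [142.2  44.7] 16.9 z [51.1 54.9 59. ]
rim 635 [577.5 -17.1] [130.4  87.9] 87.7 z [112.9 118.7 121.7]
drawer 647 [475.2 -12.6] [121.4  32.7] 87.6 z [ 90.2  97.5 102.2]
red 16 [ 615.4 -133.9] [ 8.5 13.8] 3.1 z [223.4 233.2 235.3]
[ 611.34781667 -140.77786973  220.64222084] [ 619.89672654 -126.79257207  235.46474832]
lid 546 [578.4  63.8] [20.7 82.8] 87.7 z [138.  232.3 252.3]
[536.81077364  51.94120271 135.39406024] [619.73734181  75.29758109 253.87722746]
scene
orange 683 [ 526.4 -302. ] [155.8  75.8] 19.4 z [ 3.9 24.2 55.6]
orange z>46 78 [ 525.4 -303.9] [22.8 43. ] 14.0 z [46.4 53.2 58.8]
rim 274 [575.5 -45.1] [80.8 91. ] 88.2 z [110.8 118.  121.2]
drawer 268 [478.8 -11.7] [123.2  35.2] 86.2 z [ 65.4  95.3 100.3]
red 19 [ 616.8 -125.2] [11.6  5.9] 72.7 z [196.2 213.3 229.6]
[ 613.66007706 -131.67013607  194.61232159] [ 619.71000648 -119.81663002  230.92403651]
lid 522 [577.4  65.2] [13.2 85.1] 88.9 z [138.8 210.2 251.3]
[534.70984608  58.39209555 135.22214672] [619.92592881  72.36397621 254.03718059]
flask [736. 297.  65.] [709. 271.  30.] [776. 337. 125.]
bottle [457. 298.  92.] [427. 276.  30.] [495. 342. 134.]
beaker [ 719. -323.   70.] [ 677. -352.   30.] [ 748. -284.   97.]
purple [ 826. -147.   49.] [ 764. -213.   30.] [889. -92.  60.]
yellow [311. 175.  52.] [260. 127.  30.] [363. 223.  62.]
```

View pics/crop.png

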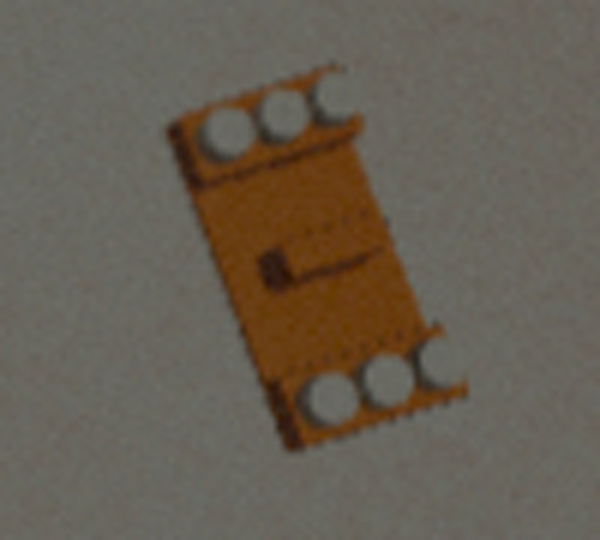

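The crop confirms the orange rack, with white vials at both ends, its tab in the middle at about (325,265) of the crop, and nothing touching it. My x limit of 620 cut the incubator short, so I'll measure it again with a wider box.

Run:
```python
from m import *
for nm,a,b in(("top",f,P),("scene",g,Q)):
    print(nm)
    w=sel(a,b,(0,0,40),(180,80,255),(112,123),(480,760,-115,48)); rect(w,"rim") if len(w)>3 else 0
    print(np.percentile(w,[0,1,99,100],axis=0).round(1))
    bl=sel(a,b,(100,120,40),(125,255,255),(80,104),(400,540,-110,80)); rect(bl,"drawer")
    r=np.vstack([sel(a,b,l,h,(100,300),(480,760,-230,130)) for l,h in(((0,120,50),(4,255,255)),((172,120,50),(180,255,255)))]); rect(r,"red");print(r.min(0),r.max(0))
    m=b[(b[...,2]>140)&(b[...,0]>480)&(b[...,0]<760)&(b[...,1]>20)&(b[...,1]<160)]; rect(m,"lid")
    for z in range(140,260,20):
        q=m[abs(m[:,2]-z)<10]
        if len(q)>3: print(z,len(q),q.min(0).round(),q.max(0).round(),q.mean(0).round())
    d=b[(b[...,2]>124)&(b[...,0]>480)&(b[...,0]<760)&(b[...,1]>-240)&(b[...,1]<-70)]; rect(d,"cheeks+clamp")
    for z in range(130,240,20):
        q=d[abs(d[:,2]-z)<10]
        if len(q)>3: print(z,len(q),q.min(0).round(),q.max(0).round(),q.mean(0).round())
```

```text
top
rim 1395 [633.7 -33.3] [159.6 201.9] 89.0 z [114.1 118.8 122.3]
[[ 532.1 -112.6  112. ]
 [ 533.   -87.   113.2]
 [ 733.9   47.1  122.7]
 [ 735.2   47.5  123. ]]
drawer 641 [475.2 -12.4] [121.6  32.6] 87.0 z [ 91.3  97.1 101.9]
red 115 [ 628.2 -129.7] [22.8 32. ] 88.4 z [196.8 221.1 235.5]
[ 612.08542818 -141.0761859   195.90232221] [ 644.20897535 -117.92803014  236.54770826]
lid 1178 [637.2  61.4] [ 20.4 201. ] 87.6 z [140.8 235.7 252.5]
140 128 [537.  48. 140.] [731.  64. 150.] [638.  54. 143.]
160 127 [537.  48. 150.] [735.  70. 170.] [632.  57. 160.]
180 124 [537.  51. 170.] [737.  68. 190.] [631.  58. 180.]
200 129 [537.  52. 190.] [736.  71. 210.] [634.  59. 199.]
220 50 [537.  53. 210.] [737.  73. 230.] [617.  60. 219.]
240 365 [537.  54. 231.] [735.  75. 250.] [633.  64. 246.]
cheeks+clamp 567 [ 628.8 -113.7] [60.5 60.3] 85.5 z [130.5 172.6 234.5]
130 37 [ 600. -113.  125.] [647. -82. 140.] [614. -93. 133.]
150 214 [ 600. -115.  140.] [661. -81. 158.] [ 629. -100.  147.]
170 55 [ 616. -121.  161.] [ 643. -106.  179.] [ 627. -110.  171.]
190 57 [ 611. -130.  180.] [ 644. -1
[... 730 characters left out ...]
80 215 [536.  48. 170.] [739.  69. 190.] [652.  62. 180.]
200 222 [536.  48. 190.] [738.  70. 210.] [654.  63. 200.]
220 225 [539.  50. 210.] [739.  72. 230.] [656.  65. 220.]
240 414 [535.  53. 230.] [738.  73. 250.] [647.  65. 244.]
cheeks+clamp 638 [ 629.6 -114.2] [58.6 63.5] 86.5 z [125.6 168.5 233.5]
130 98 [ 600. -117.  124.] [662. -84. 140.] [639. -96. 132.]
150 188 [ 599. -117.  140.] [661. -83. 160.] [ 633. -101.  147.]
170 77 [ 617. -122.  160.] [ 645. -105.  180.] [ 633. -112.  170.]
190 85 [ 615. -135.  180.] [ 646. -112.  199.] [ 633. -119.  190.]
210 94 [ 613. -137.  200.] [ 649. -120.  220.] [ 632. -126.  210.]
230 96 [ 613. -144.  220.] [ 648. -125.  236.] [ 632. -134.  229.]
```

```bash
cat >> h.py <<'E'
def go(x,y,z,yaw):
    s=env.state(); a=np.radians(s["ee_rot"][2]); d=np.array([x,y,z])-s["ee_pos"]
    tx=np.array([np.cos(a),np.sin(a),0]); ty=np.array([np.sin(a),-np.cos(a),0])
    print("delta",np.round([d@tx,d@ty,-d[2]],1),"roll",round(-((yaw-s["ee_rot"][2]+180)%360-180)/5,2))
E
python3 - <<'E'
from m import *
th=np.radians(-2.4); R2=np.array([[np.cos(th),np.sin(th)],[-np.sin(th),np.cos(th)]])
c0=np.array([634.,-17])
for nm,b in(("top",P),("scene",Q)):
    p=b.reshape(-1,3); p=p[~np.isnan(p[:,0])]; q=np.c_[(p[:,:2]-c0)@R2.T,p[:,2]]
    r=q[(abs(q[:,2]-118)<4)&(abs(q[:,0])<115)&(q[:,1]>-67)&(q[:,1]<60)]
    for lab,ax,s in(("x-",0,-1),("x+",0,1),("y-",1,-1),("y+",1,1)):
        o=1-ax; k=r[(s*r[:,ax]>(75 if ax==0 else 35))&(abs(r[:,o])<(35 if ax==0 else 70))]
        if len(k)>10: print(nm,lab,len(k),np.percentile(k[:,ax],[1,5,95,99]).round(1), "tilt",np.degrees(np.polyfit(k[:,o],k[:,ax],1)[0]).round(2))
    fl=q[(abs(q[:,2]-60)<5)&(abs(q[:,0])<95)&(abs(q[:,1])<55)]; print("floor",len(fl),np.percentile(fl,[1,50,99],axis=0).round(1).tolist())
    l=q[(q[:,2]>242)&(abs(q[:,0])<105)&(q[:,1]>40)&(q[:,1]<110)];print("lidtop",np.percentile(l,[1,50,99],axis=0).round(1).tolist())
    d=q[(q[:,2]>85)&(q[:,2]<103)&(q[:,0]<-110)&(q[:,0]>-200)&(abs(q[:,1])<80)];print("drawer",np.percentile(d,[1,50,99],axis=0).round(1).tolist())
    d=q[(q[:,2]>225)&(q[:,2]<245)&(abs(q[:,0])<40)&(q[:,1]<-80)&(q[:,1]>-160)];print("clamp tip",np.percentile(d,[1,50,99],axis=0).round(1).tolist())
go(525,-303,150,108)
E
```

```text
top x- 143 [-99.9 -99.5 -88.3 -87.7] tilt 0.21
top x+ 143 [ 87.   87.5  99.1 100.1] tilt 0.45
top y- 335 [-66.7 -65.9 -51.7 -50.9] tilt -0.74
top y+ 237 [49.  49.5 59.4 59.8] tilt -0.03
floor 2370 [[-75.2, -50.8, 56.8], [5.6, -1.4, 61.1], [87.9, 48.2, 64.7]]
lidtop [[-99.2, 76.2, 242.7], [-5.0, 81.9, 249.8], [96.3, 88.6, 253.6]]
drawer [[-174.8, -62.6, 87.9], [-157.6, -2.1, 97.4], [-141.3, 58.3, 102.2]]
clamp tip [[-17.1, -126.6, 225.1], [-0.7, -119.2, 232.2], [16.4, -111.5, 236.7]]
scene x- 65 [-101.2 -100.6  -87.7  -86.7] tilt 1.74
scene x+ 137 [ 86.1  87.  100.4 100.9] tilt 0.07
scene y- 221 [-66.8 -66.6 -53.7 -53.2] tilt 0.06
floor 762 [[-89.0, -54.6, 56.4], [-1.3, -29.1, 60.7], [46.8, 17.5, 64.7]]
lidtop [[-97.8, 73.9, 242.5], [10.5, 81.3, 249.1], [99.4, 86.4, 252.7]]
drawer [[-176.3, -65.4, 85.5], [-149.7, -29.4, 96.1], [-138.9, 59.5, 101.4]]
clamp tip [[-16.3, -127.7, 225.6], [1.2, -116.9, 230.9], [16.4, -111.8, 235.5]]
delta [ 440.1 -158.1   24.1] roll -18.91
```

Emit:
arm_command([
  {"delta_pos": [20, -7, 0], "roll": -1, "jaw": 44},
  {"delta_pos": [50, -18, 0], "roll": -2.2, "jaw": 44},
  {"delta_pos": [80, -29, 0], "roll": -3.4, "jaw": 44},
  {"delta_pos": [110, -40, 0], "roll": -4.7, "jaw": 44},
  {"delta_pos": [140, -50, 0], "roll": -6, "jaw": 44},
  {"delta_pos": [170, -61, 0], "roll": -7.3, "jaw": 44},
  {"delta_pos": [200, -72, 0], "roll": -8.6, "jaw": 44},
  {"delta_pos": [230, -83, 0], "roll": -9.9, "jaw": 44},
  {"delta_pos": [260, -93, 0], "roll": -11.2, "jaw": 44},
  {"delta_pos": [290, -104, 5], "roll": -12.5, "jaw": 44},
  {"delta_pos": [320, -115, 10], "roll": -13.8, "jaw": 44},
  {"delta_pos": [350, -126, 15], "roll": -15, "jaw": 44},
  {"delta_pos": [380, -137, 20], "roll": -16.3, "jaw": 44},
  {"delta_pos": [405, -146, 24], "roll": -17.5, "jaw": 44},
  {"delta_pos": [425, -153, 24], "roll": -18.4, "jaw": 44},
  {"delta_pos": [436, -157, 24], "roll": -18.9, "jaw": 44},
  {"delta_pos": [440, -158, 24], "roll": -18.9, "jaw": 44},
  {"delta_pos": [440, -158, 24], "roll": -18.9, "jaw": 44},
])

```text
time_s: 1.9
ee_pos: [525.5, -302.7, 150.0]
ee_rot: [-180.0, 0.0, 108.0]
force: [-0.6, -0.4, 0.3]
gripper_width: 40.2
gripper_force: 0.0
```

Run:
```python
from m import *
s=env.state(); print(s["qpos"].round(1),s["ee_pos"].round(1),s["ee_rot"].round(1),s["gripper_width"])
o=sel(g,Q,(5,150,80),(16,255,255),(2,70),(400,650,-420,-180)); rect(o,"orange")
t=o[(o[:,2]>46)]; rect(t,"tab") 
go(525,-303,15,108)
cv2.imwrite("pics/a.png",cv2.resize(g["img"][100:240,130:270],None,fx=4,fy=4))
```

```text
[-31.1  22.   87.6  -0.   70.4 -49. ] [ 524.3 -303.6  150.2] [-180.     0.   107.9] 40.31243335450496
orange 753 [ 527.6 -302.9] [153.6  76.3] 18.7 z [ 3.  23.7 55.7]
tab 81 [ 525.3 -303.9] [22.3 44. ] 28.0 z [46.3 53.3 58.2]
delta [  0.3   0.8 135.2] roll -0.02
```

View pics/a.png

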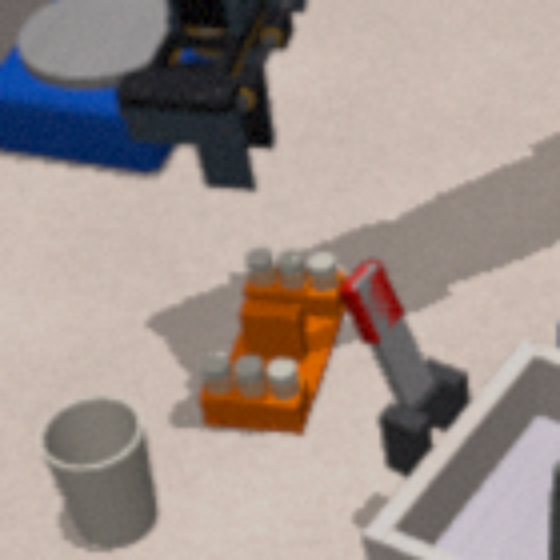

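The gripper, at crop (210,150), hangs above the orange rack at (275,350), with its fingers in line with the tab. I'll descend now.

Emit:
arm_command([
  {"delta_pos": [0, 0, 15], "roll": 0, "jaw": 44},
  {"delta_pos": [0, 0, 35], "roll": 0, "jaw": 44},
  {"delta_pos": [0, 0, 55], "roll": 0, "jaw": 44},
  {"delta_pos": [0, 0, 75], "roll": 0, "jaw": 44},
  {"delta_pos": [0, 0, 90], "roll": 0, "jaw": 44},
  {"delta_pos": [0, 0, 105], "roll": 0, "jaw": 44},
  {"delta_pos": [0, 0, 116], "roll": 0, "jaw": 44},
  {"delta_pos": [0, 0, 125], "roll": 0, "jaw": 44},
  {"delta_pos": [0, 0, 131], "roll": 0, "jaw": 44},
  {"delta_pos": [0, 0, 134], "roll": 0, "jaw": 44},
  {"delta_pos": [0, 0, 134], "roll": 0, "jaw": 44},
])

```text
time_s: 2.92
ee_pos: [524.7, -303.3, 16.0]
ee_rot: [-180.0, -0.0, 107.9]
force: [-0.5, -0.1, 0.1]
gripper_width: 39.9
gripper_force: 0.0
```

Emit:
arm_command([
  {"delta_pos": [0, 0, 0], "roll": 0, "jaw": 0},
  {"delta_pos": [0, 0, 0], "roll": 0, "jaw": 0},
  {"delta_pos": [0, 0, 0], "roll": 0, "jaw": 0},
  {"delta_pos": [0, 0, 0], "roll": 0, "jaw": 0},
  {"delta_pos": [0, 0, 0], "roll": 0, "jaw": 0},
  {"delta_pos": [0, 0, 0], "roll": 0, "jaw": 0},
  {"delta_pos": [0, 0, 0], "roll": 0, "jaw": 0},
  {"delta_pos": [0, 0, 0], "roll": 0, "jaw": 0},
], squeeze=35)

```text
time_s: 3.58
ee_pos: [525.0, -303.2, 16.3]
ee_rot: [180.0, 0.0, 108.0]
force: [-0.1, 0.4, -1.3]
gripper_width: 0.7
gripper_force: 0.0
```

The opening is 0.7 mm, so nothing is between the fingers. I'll look.

Run:
```python
from m import *
a=cv2.resize(g["img"][120:240,140:260],None,fx=4,fy=4); b=cv2.resize(f["img"][180:300,330:450],None,fx=3,fy=3); b=cv2.copyMakeBorder(b,0,120,0,0,0)
cv2.imwrite("pics/b.png",np.hstack([a,b][:2]) if a.shape[0]==b.shape[0] else a)
print(proj(g,[525,-303,16])); s=env.state(); print(s["ee_pos"],s["gripper_width"],s["gripper_force"])
o=sel(g,Q,(5,150,80),(16,255,255),(2,70),(400,650,-420,-180)); rect(o,"orange")
```

```text
[[199.1974524 186.2040527]]
[ 524.95434026 -303.22359457   16.23993025] 0.5673326326032475 0.0
orange 651 [ 528.2 -302.4] [152.   75.6] 18.4 z [ 3.3 21.5 54.3]
```

View pics/b.png

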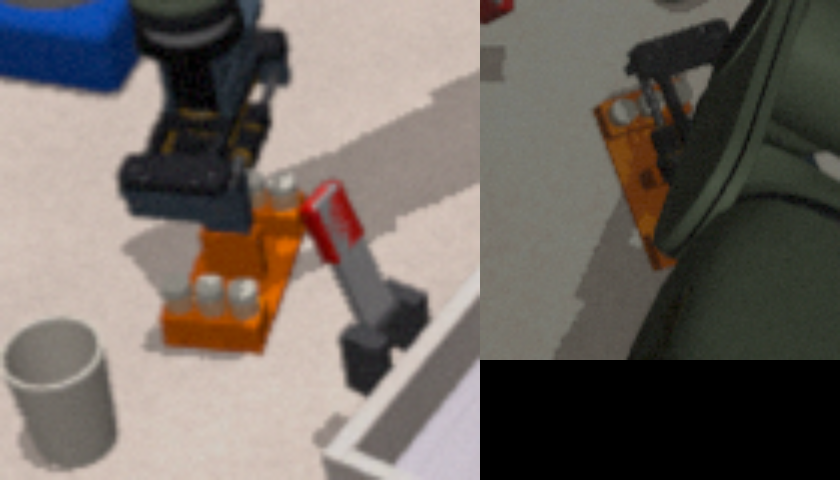

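Run:
```python
from m import *
th=np.radians(18); c=np.array([525,-303.])
for nm,a,b in(("top",f,P),("scene",g,Q)):
    hsv=cv2.cvtColor(a["img"],cv2.COLOR_BGR2HSV)
    m=(hsv[...,2]<110)&(np.linalg.norm(b[...,:2]-c,axis=-1)<130)&(b[...,2]>15)
    p=b[m]; q=p[:,:2]-c; l=np.c_[q@[np.cos(th),np.sin(th)],q@[-np.sin(th),np.cos(th)],p[:,2]]
    for z in range(20,240,20):
        k=l[abs(l[:,2]-z)<10]
        if len(k)>2: print(nm,z,len(k),np.percentile(k,[3,50,97],axis=0).round().tolist())
    o=sel(a,b,(5,150,60),(16,255,255),(44,60),(400,650,-420,-180)); q=o[:,:2]-c
    l=np.c_[q@[np.cos(th),np.sin(th)],q@[-np.sin(th),np.cos(th)],o[:,2]]; l=l[abs(l[:,0])<40]
    if len(l): print("tab",len(l),np.percentile(l,[2,50,98],axis=0).round().tolist())
print(env.state()["qpos"].round(2).tolist())
```

```text
top 20 97 [[-74.0, -18.0, 16.0], [45.0, 26.0, 26.0], [75.0, 37.0, 30.0]]
top 40 128 [[-74.0, -35.0, 30.0], [51.0, 20.0, 34.0], [75.0, 37.0, 50.0]]
top 60 121 [[-4.0, -33.0, 50.0], [58.0, 16.0, 53.0], [69.0, 33.0, 63.0]]
top 80 6 [[-1.0, 16.0, 72.0], [6.0, 17.0, 74.0], [8.0, 18.0, 87.0]]
top 140 36 [[-14.0, 30.0, 138.0], [17.0, 37.0, 147.0], [82.0, 39.0, 150.0]]
top 160 179 [[-6.0, 23.0, 151.0], [24.0, 32.0, 158.0], [80.0, 38.0, 169.0]]
top 180 490 [[22.0, -32.0, 173.0], [73.0, 11.0, 178.0], [90.0, 37.0, 181.0]]
top 220 3 [[10.0, 35.0, 227.0], [12.0, 37.0, 228.0], [17.0, 38.0, 229.0]]
tab 19 [[-7.0, 16.0, 46.0], [0.0, 20.0, 54.0], [7.0, 22.0, 58.0]]
scene 20 11 [[-47.0, 2.0, 17.0], [2.0, 21.0, 25.0], [68.0, 37.0, 30.0]]
scene 40 27 [[-59.0, -26.0, 31.0], [57.0, 8.0, 45.0], [69.0, 24.0, 49.0]]
scene 60 35 [[-53.0, -14.0, 50.0], [7.0, 5.0, 61.0], [12.0, 16.0, 68.0]]
scene 80 25 [[-9.0, 4.0, 72.0], [8.0, 15.0, 80.0], [14.0, 17.0, 88.0]]
scene 100 24 [[-11.0, 12.0, 91.0], [5.0, 15.0, 100.0], [14.0, 17.0, 108.0]]
scene 140 170 [[-78.0, -34.0, 136.0], [79.0, 17.0, 145.0], [83.0, 37.0, 150.0]]
scene 160 333 [[-74.0, -29.0, 150.0], [23.0, 23.0, 159.0], [89.0, 36.0, 170.0]]
scene 180 537 [[-77.0, -30.0, 171.0], [42.0, 9.0, 178.0], [90.0, 35.0, 188.0]]
scene 200 126 [[-15.0, -20.0, 190.0], [13.0, 9.0, 200.0], [18.0, 25.0, 209.0]]
scene 220 74 [[-23.0, -29.0, 211.0], [14.0, 13.0, 218.0], [18.0, 36.0, 229.0]]
tab 57 [[-8.0, -22.0, 44.0], [6.0, 4.0, 51.0], [9.0, 22.0, 56.0]]
[-31.1, 28.79, 97.53, -0.0, 53.67, -49.04]
```

Run:
```python
from m import *
print([ (z,proj(g,[525,-303,z]).round(0).tolist()) for z in (55,100,136,150,190)])
# tip height in the earlier image a.png: bottom of fingers ~ scene (187,146)
print(env.state()["gripper_width"])
th=np.radians(18); c=np.array([525,-303.])
for nm,a,b in(("scene",g,Q),("top",f,P)):
    q=b[...,:2]-c; u=q@[np.cos(th),np.sin(th)]; v=q@[-np.sin(th),np.cos(th)]
    m=(abs(u)<24)&(abs(v)<24)&(b[...,2]>10); ys,xs=np.nonzero(m)
    for z in range(30,130,8):
        k=m&(abs(b[...,2]-z)<4)
        if k.sum()>2: print(nm,z,k.sum(),"u",np.percentile(u[k],[3,97]).round(),"v",np.percentile(v[k],[3,97]).round(),"bgr",np.median(a["img"][k],axis=0))
```

```text
[(55, [[197.0, 177.0]]), (100, [[195.0, 165.0]]), (136, [[193.0, 156.0]]), (150, [[192.0, 152.0]]), (190, [[190.0, 141.0]])]
0.4276273496228605
scene 30 29 u [-3. 10.] v [-20.  20.] bgr [  0.  52. 123.]
scene 38 29 u [-2. 10.] v [-22.  21.] bgr [  0.  54. 124.]
scene 46 33 u [ 3. 10.] v [-22.  20.] bgr [  0.  53. 124.]
scene 54 35 u [-3.  9.] v [-22.  20.] bgr [  4.  56. 128.]
scene 62 16 u [-7. 12.] v [-15.  16.] bgr [46.5 41.  45.5]
scene 70 16 u [ 0. 14.] v [-13.  17.] bgr [46.  39.5 34.5]
scene 78 10 u [-5. 12.] v [13. 16.] bgr [44. 37. 33.]
scene 86 9 u [-10.  11.] v [11. 17.] bgr [46. 41. 34.]
scene 94 9 u [-7. 12.] v [12. 17.] bgr [44. 40. 32.]
scene 102 11 u [-7. 14.] v [13. 18.] bgr [46. 38. 33.]
scene 110 5 u [-8. 13.] v [14. 17.] bgr [47. 40. 39.]
top 30 6 u [-7.  6.] v [14. 22.] bgr [15.5 31.5 55. ]
top 38 6 u [-7.  7.] v [12. 22.] bgr [18.  29.  53.5]
top 46 6 u [-7.  7.] v [17. 22.] bgr [20.5 34.5 63. ]
top 54 18 u [-7.  7.] v [15. 22.] bgr [17.5 44.  86. ]
top 62 5 u [-5.  7.] v [15. 17.] bgr [20. 25. 27.]
top 70 5 u [-3.  9.] v [16. 17.] bgr [24. 26. 25.]
```

The depth map shows the closed fingers standing just above the tab top at z≈58, although the reported TCP is at z=16. The gripper body's underside is at 136 and not 95, so the reported height looks about 40 mm too low. I'll raise, open and measure the fingertip height directly.

Emit:
arm_command([
  {"delta_pos": [0, 0, -10], "roll": 0, "jaw": 10},
  {"delta_pos": [0, 0, -25], "roll": 0, "jaw": 25},
  {"delta_pos": [0, 0, -40], "roll": 0, "jaw": 44},
  {"delta_pos": [0, 0, -55], "roll": 0, "jaw": 44},
  {"delta_pos": [0, 0, -60], "roll": 0, "jaw": 44},
  {"delta_pos": [0, 0, -60], "roll": 0, "jaw": 44},
  {"delta_pos": [0, 0, -60], "roll": 0, "jaw": 44},
])

```text
time_s: 4.47
ee_pos: [524.8, -303.2, 76.3]
ee_rot: [180.0, 0.0, 108.0]
force: [-0.3, -0.4, -0.1]
gripper_width: 39.8
gripper_force: 0.0
```

```bash
cat > tip.py <<'E'
from m import *
s=env.state(); c=s["ee_pos"][:2]; th=np.radians(s["ee_rot"][2]-90); print(s["ee_pos"].round(1),s["gripper_width"])
for nm,a,b in(("scene",g,Q),("top",f,P)):
    q=b[...,:2]-c; u=q@[np.cos(th),np.sin(th)]; v=q@[-np.sin(th),np.cos(th)]
    hsv=cv2.cvtColor(a["img"],cv2.COLOR_BGR2HSV)
    m=(abs(u)<45)&(abs(v)<20)&(b[...,2]>62)&(b[...,2]<240)
    for z in range(64,240,8):
        k=m&(abs(b[...,2]-z)<4)
        if k.sum()>2: print(nm,z,k.sum(),"u",np.percentile(u[k],[3,97]).round(),"v",np.percentile(v[k],[3,97]).round())
E
python3 tip.py
```

```text
[ 524.3 -302.8   75.4] 40.23190943704364
scene 120 27 u [-22.  29.] v [-16.  16.]
scene 128 44 u [-24.  32.] v [-17.  16.]
scene 136 39 u [-24.  32.] v [-16.  16.]
scene 144 36 u [-26.  34.] v [-15.  16.]
scene 152 13 u [-22.  35.] v [-14.  16.]
scene 160 3 u [-19.  24.] v [16. 17.]
scene 184 8 u [-25. -21.] v [-17.  12.]
scene 192 4 u [-25. -22.] v [10. 13.]
scene 200 6 u [-25. -23.] v [11. 17.]
scene 216 25 u [22. 35.] v [-17.   5.]
scene 224 11 u [ 6. 28.] v [-18.   3.]
scene 232 48 u [10. 37.] v [-20.  18.]
top 120 7 u [23. 31.] v [12. 17.]
top 128 5 u [23. 29.] v [-4. 17.]
top 136 6 u [22. 31.] v [ 1. 17.]
top 144 3 u [24. 30.] v [15. 17.]
top 152 7 u [23. 28.] v [ 4. 18.]
top 216 27 u [29. 44.] v [-6. 11.]
top 224 20 u [29. 44.] v [-7. 11.]
```

The fingertips are really at z≈117 while 76 is reported, and both cameras agree, so true z is reported plus 41. The xy position is fine. I'll go down 96, to a true TCP height of about 21.

Emit:
arm_command([
  {"delta_pos": [0, 0, 10], "roll": 0, "jaw": 44},
  {"delta_pos": [0, 0, 25], "roll": 0, "jaw": 44},
  {"delta_pos": [0, 0, 40], "roll": 0, "jaw": 44},
  {"delta_pos": [0, 0, 52], "roll": 0, "jaw": 44},
  {"delta_pos": [0, 0, 64], "roll": 0, "jaw": 44},
  {"delta_pos": [0, 0, 75], "roll": 0, "jaw": 44},
  {"delta_pos": [0, 0, 84], "roll": 0, "jaw": 44},
  {"delta_pos": [0, 0, 91], "roll": 0, "jaw": 44},
  {"delta_pos": [0, 0, 95], "roll": 0, "jaw": 44},
  {"delta_pos": [0, 0, 96], "roll": 0, "jaw": 44},
  {"delta_pos": [0, 0, 96], "roll": 0, "jaw": 44},
])

```text
time_s: 5.48
ee_pos: [525.0, -303.3, -19.8]
ee_rot: [180.0, 0.0, 108.0]
force: [-0.7, -0.3, -0.7]
gripper_width: 40.3
gripper_force: 0.0
```

Emit:
arm_command([
  {"delta_pos": [0, 0, 0], "roll": 0, "jaw": 30},
  {"delta_pos": [0, 0, 0], "roll": 0, "jaw": 20},
  {"delta_pos": [0, 0, 0], "roll": 0, "jaw": 10},
  {"delta_pos": [0, 0, 0], "roll": 0, "jaw": 0},
  {"delta_pos": [0, 0, 0], "roll": 0, "jaw": 0},
  {"delta_pos": [0, 0, 0], "roll": 0, "jaw": 0},
  {"delta_pos": [0, 0, 0], "roll": 0, "jaw": 0},
  {"delta_pos": [0, 0, 0], "roll": 0, "jaw": 0},
], squeeze=35)

```text
time_s: 6.15
ee_pos: [524.7, -303.4, -19.3]
ee_rot: [-180.0, 0.0, 108.0]
force: [-3.7, -0.1, 4.8]
gripper_width: 16.0
gripper_force: 35.0
```

Gripped: 16.0 mm opening and 35 N. I'll lift.

Emit:
arm_command([
  {"delta_pos": [0, 0, -4], "roll": 0, "jaw": 0},
  {"delta_pos": [0, 0, -12], "roll": 0, "jaw": 0},
  {"delta_pos": [0, 0, -24], "roll": 0, "jaw": 0},
  {"delta_pos": [0, 0, -40], "roll": 0, "jaw": 0},
  {"delta_pos": [0, 0, -58], "roll": 0, "jaw": 0},
  {"delta_pos": [0, 0, -76], "roll": 0, "jaw": 0},
  {"delta_pos": [0, 0, -94], "roll": 0, "jaw": 0},
  {"delta_pos": [0, 0, -112], "roll": 0, "jaw": 0},
  {"delta_pos": [0, 0, -130], "roll": 0, "jaw": 0},
  {"delta_pos": [0, 0, -148], "roll": 0, "jaw": 0},
  {"delta_pos": [0, 0, -166], "roll": 0, "jaw": 0},
  {"delta_pos": [0, 0, -184], "roll": 0, "jaw": 0},
  {"delta_pos": [0, 0, -202], "roll": 0, "jaw": 0},
  {"delta_pos": [0, 0, -220], "roll": 0, "jaw": 0},
  {"delta_pos": [0, 0, -236], "roll": 0, "jaw": 0},
  {"delta_pos": [0, 0, -248], "roll": 0, "jaw": 0},
  {"delta_pos": [0, 0, -256], "roll": 0, "jaw": 0},
  {"delta_pos": [0, 0, -260], "roll": 0, "jaw": 0},
  {"delta_pos": [0, 0, -260], "roll": 0, "jaw": 0},
])

```text
time_s: 7.73
ee_pos: [525.2, -303.1, 240.6]
ee_rot: [180.0, 0.0, 108.0]
force: [0.3, 0.1, -4.9]
gripper_width: 15.8
gripper_force: 35.0
```

Run:
```python
from m import *
s=env.state(); print(s["ee_pos"].round(1),s["gripper_width"])
o=sel(g,Q,(5,150,60),(16,255,255),(150,400),(400,680,-440,-180)); rect(o,"orange scene")
print(np.percentile(o,[0,1,99,100],axis=0).round(1).tolist())
go(633.7,-18,240,87.6)
```

```text
[ 524.6 -302.9  239.3] 15.806504084242203
orange scene 718 [ 529.4 -301.5] [153.2  74.2] 17.8 z [261.2 277.4 311.3]
[[446.0, -325.1, 257.6], [452.2, -314.3, 260.4], [608.0, -245.8, 314.3], [611.3, -243.8, 316.5]]
delta [237.3 191.6  -0.7] roll 4.07
```

Emit:
arm_command([
  {"delta_pos": [3, 2.4, 0], "roll": 0.05, "jaw": 0},
  {"delta_pos": [9, 7.3, 0], "roll": 0.15, "jaw": 0},
  {"delta_pos": [19, 15, 0], "roll": 0.3, "jaw": 0},
  {"delta_pos": [32, 26, 0], "roll": 0.55, "jaw": 0},
  {"delta_pos": [47, 38, 0], "roll": 0.8, "jaw": 0},
  {"delta_pos": [63, 51, 0], "roll": 1.1, "jaw": 0},
  {"delta_pos": [79, 64, 0], "roll": 1.35, "jaw": 0},
  {"delta_pos": [95, 77, 0], "roll": 1.65, "jaw": 0},
  {"delta_pos": [111, 90, 0], "roll": 1.9, "jaw": 0},
  {"delta_pos": [127, 103, 0], "roll": 2.2, "jaw": 0},
  {"delta_pos": [143, 115, 0], "roll": 2.45, "jaw": 0},
  {"delta_pos": [159, 128, 0], "roll": 2.75, "jaw": 0},
  {"delta_pos": [175, 141, 0], "roll": 3, "jaw": 0},
  {"delta_pos": [191, 154, 0], "roll": 3.3, "jaw": 0},
  {"delta_pos": [206, 166, 0], "roll": 3.55, "jaw": 0},
  {"delta_pos": [219, 177, 0], "roll": 3.75, "jaw": 0},
  {"delta_pos": [229, 185, 0], "roll": 3.95, "jaw": 0},
  {"delta_pos": [235, 190, 0], "roll": 4.05, "jaw": 0},
  {"delta_pos": [237, 191.5, 0], "roll": 4.05, "jaw": 0},
  {"delta_pos": [237, 191.5, 0], "roll": 4.05, "jaw": 0},
])

```text
time_s: 9.5
ee_pos: [633.9, -18.1, 239.8]
ee_rot: [-179.9, 0.0, 87.8]
force: [-0.7, -0.7, -3.8]
gripper_width: 16.1
gripper_force: 35.0
```

```bash
cat > r.py <<'E'
from m import *
s=env.state(); print(s["ee_pos"].round(1),s["ee_rot"].round(1),s["gripper_width"])
th=np.radians(-2.4); c0=np.array([633.7,-18])
for nm,a,b in(("scene",g,Q),("top",f,P)):
    o=sel(a,b,(4,120,40),(18,255,255),(60,400),(480,780,-130,100))
    if len(o)<5: continue
    rect(o,nm); q=o[:,:2]-c0; l=np.c_[q@[np.cos(th),np.sin(th)],q@[-np.sin(th),np.cos(th)],o[:,2]]
    print(np.percentile(l,[1,3,50,97,99],axis=0).round(1).tolist())
cv2.imwrite("pics/%s.png"%__import__("sys").argv[1],cv2.resize(g["img"][90:290,150:350],None,fx=3,fy=3))
E
python3 r.py c
```

```text
[633.7 -19.2 240.1] [-180.     0.    87.7] 15.750591620317795
scene 1209 [626.5 -51. ] [140.9 169.8] 87.7 z [259.8 276.1 381.9]
[[-69.9, -38.8, 258.8], [-60.9, -35.1, 260.6], [11.1, 18.8, 276.1], [77.4, 36.0, 377.2], [77.9, 36.5, 385.7]]
top 17 [608.8 -61.4] [ 29.6 149.3] 15.9 z [198.2 217.  379.4]
[[-34.7, -111.5, 197.4], [-33.9, -111.4, 199.0], [-13.0, -107.3, 217.0], [13.9, 0.6, 379.0], [14.3, 20.9, 379.8]]
```

View pics/c.png

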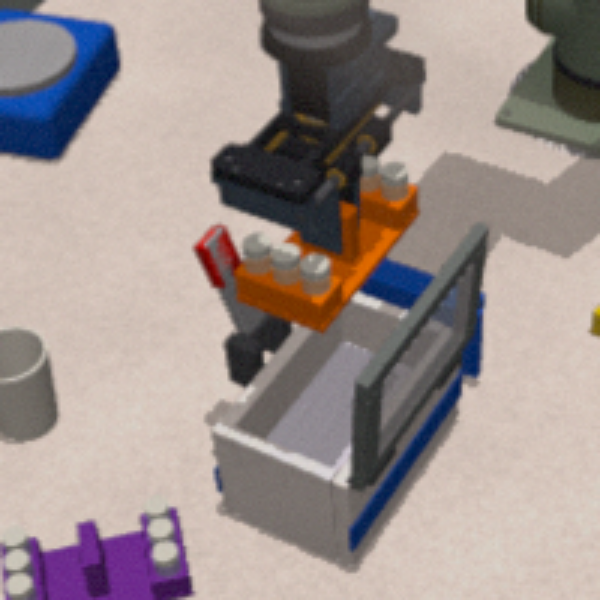

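The rack hangs level above the chamber (crop (330,260) over (340,390)) and lines up with it. Its local extents are x≤78 and y±37, against the chamber's ±88 and ±50. I'll lower it.

Emit:
arm_command([
  {"delta_pos": [0, 0, 4], "roll": 0, "jaw": 0},
  {"delta_pos": [0, 0, 12], "roll": 0, "jaw": 0},
  {"delta_pos": [0, 0, 24], "roll": 0, "jaw": 0},
  {"delta_pos": [0, 0, 38], "roll": 0, "jaw": 0},
  {"delta_pos": [0, 0, 53], "roll": 0, "jaw": 0},
  {"delta_pos": [0, 0, 68], "roll": 0, "jaw": 0},
  {"delta_pos": [0, 0, 82], "roll": 0, "jaw": 0},
  {"delta_pos": [0, 0, 95], "roll": 0, "jaw": 0},
  {"delta_pos": [0, 0, 107], "roll": 0, "jaw": 0},
  {"delta_pos": [0, 0, 118], "roll": 0, "jaw": 0},
  {"delta_pos": [0, 0, 128], "roll": 0, "jaw": 0},
  {"delta_pos": [0, 0, 138], "roll": 0, "jaw": 0},
  {"delta_pos": [0, 0, 148], "roll": 0, "jaw": 0},
  {"delta_pos": [0, 0, 158], "roll": 0, "jaw": 0},
  {"delta_pos": [0, 0, 168], "roll": 0, "jaw": 0},
  {"delta_pos": [0, 0, 177], "roll": 0, "jaw": 0},
  {"delta_pos": [0, 0, 185], "roll": 0, "jaw": 0},
  {"delta_pos": [0, 0, 190], "roll": 0, "jaw": 0},
  {"delta_pos": [0, 0, 193], "roll": 0, "jaw": 0},
  {"delta_pos": [0, 0, 193], "roll": 0, "jaw": 0},
])

```text
time_s: 11.27
ee_pos: [633.7, -18.7, 46.5]
ee_rot: [-179.9, 0.0, 87.7]
force: [-0.4, -0.4, -4.7]
gripper_width: 16.0
gripper_force: 35.0
```

Emit:
arm_command([
  {"delta_pos": [0, 0, 2], "roll": 0, "jaw": 0},
  {"delta_pos": [0, 0, 4], "roll": 0, "jaw": 0},
  {"delta_pos": [0, 0, 5], "roll": 0, "jaw": 0},
  {"delta_pos": [0, 0, 5], "roll": 0, "jaw": 0},
])

```text
time_s: 11.6
ee_pos: [634.0, -18.7, 42.3]
ee_rot: [180.0, 0.0, 87.7]
force: [-0.1, 0.3, -4.1]
gripper_width: 16.0
gripper_force: 35.0
```

Emit:
arm_command([
  {"delta_pos": [0, 0, 1], "roll": 0, "jaw": 0},
  {"delta_pos": [0, 0, 2], "roll": 0, "jaw": 0},
  {"delta_pos": [0, 0, 2], "roll": 0, "jaw": 0},
])

```text
time_s: 11.85
ee_pos: [634.4, -18.8, 40.7]
ee_rot: [180.0, 0.0, 87.7]
force: [0.6, -0.7, -0.8]
gripper_width: 15.6
gripper_force: 35.0
```

```bash
python3 r.py d
```

```text
[634.4 -18.8  40.7] [180.    0.   87.7] 15.685372805711348
scene 164 [690.2   1.9] [135.8 103.1] 35.7 z [ 63.4  90.7 228.2]
[[-22.1, -37.4, 63.0], [-11.3, -33.4, 63.6], [23.2, 10.7, 90.7], [99.2, 71.6, 201.9], [99.6, 76.0, 239.3]]
top 18 [ 626.3 -122. ] [28.   6.9] 7.4 z [195.7 208.8 222.3]
[[-16.6, -109.5, 195.1], [-16.5, -109.3, 196.3], [-12.8, -105.9, 208.8], [9.7, -101.3, 221.5], [10.2, -100.7, 223.1]]
```

The wrist load has dropped from about -4.7 N to -0.8 N, so the rack stands on the floor. I'll release it and rise.

Emit:
arm_command([
  {"delta_pos": [0, 0, 0], "roll": 0, "jaw": 25},
  {"delta_pos": [0, 0, 0], "roll": 0, "jaw": 38},
  {"delta_pos": [0, 0, 0], "roll": 0, "jaw": 38},
  {"delta_pos": [0, 0, 0], "roll": 0, "jaw": 38},
  {"delta_pos": [0, 0, -5], "roll": 0, "jaw": 38},
  {"delta_pos": [0, 0, -15], "roll": 0, "jaw": 38},
  {"delta_pos": [0, 0, -30], "roll": 0, "jaw": 38},
  {"delta_pos": [0, 0, -50], "roll": 0, "jaw": 38},
  {"delta_pos": [0, 0, -70], "roll": 0, "jaw": 38},
  {"delta_pos": [0, 0, -90], "roll": 0, "jaw": 20},
  {"delta_pos": [0, 0, -110], "roll": 0, "jaw": 0},
  {"delta_pos": [0, 0, -130], "roll": 0, "jaw": 0},
  {"delta_pos": [0, 0, -150], "roll": 0, "jaw": 0},
  {"delta_pos": [0, 0, -170], "roll": 0, "jaw": 0},
  {"delta_pos": [0, 0, -190], "roll": 0, "jaw": 0},
  {"delta_pos": [0, 0, -205], "roll": 0, "jaw": 0},
  {"delta_pos": [0, 0, -215], "roll": 0, "jaw": 0},
  {"delta_pos": [0, 0, -220], "roll": 0, "jaw": 0},
  {"delta_pos": [0, 0, -220], "roll": 0, "jaw": 0},
])

```text
time_s: 13.53
ee_pos: [634.5, -18.7, 261.7]
ee_rot: [179.9, 0.0, 87.7]
force: [-0.4, 0.2, -0.2]
gripper_width: 0.5
gripper_force: 0.0
```

```bash
python3 r.py e
python3 - <<'E'
from m import *
th=np.radians(-2.4)
def W(x,y): return 633.7+x*np.cos(th)-y*np.sin(th), -18+x*np.sin(th)+y*np.cos(th)
print("behind lid",W(0,118), "tipz? ")
print(proj(g,[634,-18,301]),env.state()["ee_pos"])
s=env.state();c=s["ee_pos"][:2]
for nm,b in(("scene",Q),("top",P)):
    d=b[...,:2]-c; k=(abs(d[...,0])<22)&(abs(d[...,1])<22)&(b[...,2]>200)&(b[...,2]<330); print(nm,k.sum(),np.percentile(b[k],[1,3,5],axis=0).round() if k.sum() else 0)
go(*W(0,122),220,87.6)
E
```

```text
[633.7 -18.7 259.5] [-179.9    0.    87.7] 0.32468447740707396
scene 474 [675.2 -19.5] [189.7 117.2] 41.7 z [ 63.9  90.  390.5]
[[-53.5, -38.8, 63.2], [-49.8, -37.6, 64.5], [8.4, -9.6, 90.0], [98.7, 71.4, 240.2], [99.9, 75.3, 396.2]]
top 10 [611.3 -55.3] [ 17.3 148.3] 7.0 z [208.7 220.3 398.6]
[[-24.6, -112.6, 208.3], [-24.5, -112.4, 209.1], [-16.0, -109.6, 220.3], [-3.4, 35.8, 398.2], [-1.4, 36.1, 398.9]]
behind lid (np.float64(638.6413271400456), np.float64(99.89649395166529)) tipz? 
[[259.68905663 161.71976178]] [633.47989616 -18.70103001 258.94453246]
scene 127 [[627. -32. 299.]
 [628. -28. 300.]
 [629. -26. 302.]]
top 0 0
delta [122.7   0.4  38.9] roll 0.02
```

View pics/e.png

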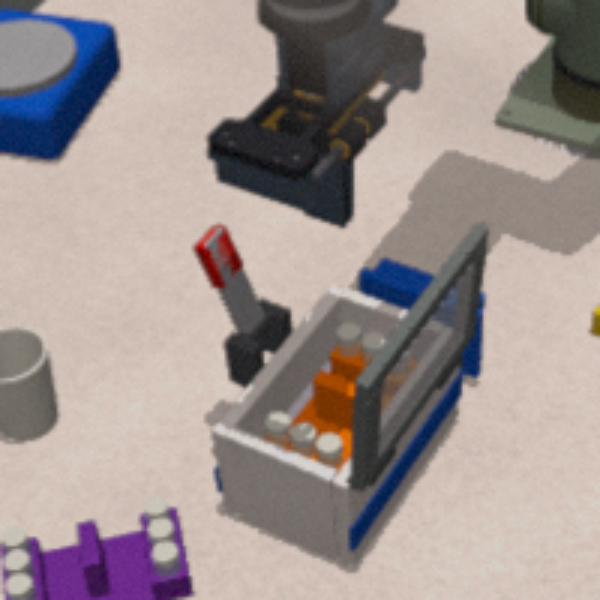

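The rack stands upright in the chamber, with its tab at crop (335,395) and vials at (350,340) and (300,435). The scene camera puts the tips at z≈300, so the +41 offset holds here too. Next I move over and behind the lid.

Emit:
arm_command([
  {"delta_pos": [8, 0, 0], "roll": 0, "jaw": 0},
  {"delta_pos": [28, 0, 0], "roll": 0, "jaw": 0},
  {"delta_pos": [52, 0, 0], "roll": 0, "jaw": 0},
  {"delta_pos": [78, 0, 0], "roll": 0, "jaw": 0},
  {"delta_pos": [102, 0, 0], "roll": 0, "jaw": 0},
  {"delta_pos": [118, 0, 0], "roll": 0, "jaw": 0},
  {"delta_pos": [124, 0, 0], "roll": 0, "jaw": 0},
  {"delta_pos": [124, 0, 8], "roll": 0, "jaw": 0},
  {"delta_pos": [124, 0, 24], "roll": 0, "jaw": 0},
  {"delta_pos": [124, 0, 44], "roll": 0, "jaw": 0},
  {"delta_pos": [124, 0, 62], "roll": 0, "jaw": 0},
  {"delta_pos": [124, 0, 72], "roll": 0, "jaw": 0},
  {"delta_pos": [124, 0, 75], "roll": 0, "jaw": 0},
  {"delta_pos": [124, 0, 75], "roll": 0, "jaw": 0},
])

```text
time_s: 14.9
ee_pos: [638.7, 104.3, 184.3]
ee_rot: [-179.9, 0.0, 87.6]
force: [-0.8, -0.5, 0.1]
gripper_width: 0.3
gripper_force: 0.0
```

Emit:
arm_command([
  {"delta_pos": [-6, 0, 0], "roll": 0, "jaw": 0},
  {"delta_pos": [-16, 0, 0], "roll": 0, "jaw": 0},
  {"delta_pos": [-30, 0, -2], "roll": 0, "jaw": 0},
  {"delta_pos": [-45, 0, -2], "roll": 0, "jaw": 0},
  {"delta_pos": [-60, 0, 0], "roll": 0, "jaw": 0},
  {"delta_pos": [-74, 0, 3], "roll": 0, "jaw": 0},
  {"delta_pos": [-87, 0, 9], "roll": 0, "jaw": 0},
  {"delta_pos": [-99, 0, 16], "roll": 0, "jaw": 0},
  {"delta_pos": [-111, 0, 25], "roll": 0, "jaw": 0},
  {"delta_pos": [-121, 0, 35], "roll": 0, "jaw": 0},
  {"delta_pos": [-121, 0, 35], "roll": 0, "jaw": 0},
])

```text
time_s: 15.82
ee_pos: [632.4, -18.4, 147.0]
ee_rot: [-179.7, 0.1, 87.6]
force: [-0.2, 0.9, -1.2]
gripper_width: 0.7
gripper_force: 0.0
```

```bash
cat > l.py <<'E'
from m import *
s=env.state(); print(s["ee_pos"].round(1),s["force"].round(1))
th=np.radians(-2.4); c0=np.array([633.7,-18])
for nm,b in(("scene",Q),("top",P)):
    q=b[...,:2]-c0; u=q@[np.cos(th),np.sin(th)]; v=q@[-np.sin(th),np.cos(th)]
    m=((abs(u+93)<5)|(abs(u-93)<5))&(v>-75)&(v<95)&(b[...,2]>122)&(b[...,2]<260)
    if m.sum()<10: print(nm,m.sum()); continue
    p=np.polyfit(v[m],b[...,2][m],1); print(nm,m.sum(),"lid deg",np.degrees(np.arctan(-p[0])).round(1),"v",np.percentile(v[m],[1,99]).round(),"z",np.percentile(b[...,2][m],[1,99]).round())
    m=(abs(u)<16)&(v<-96)&(v>-160)&(b[...,2]>150)&(b[...,2]<250); print("clamp",m.sum(),np.percentile(v[m],[1,50,99]).round() if m.sum() else 0)
E
python3 l.py
```

```text
[633.3 -16.2 148.7] [-0.3  0.6 -0.5]
scene 350 lid deg 32.2 v [-39.  69.] z [123. 200.]
clamp 207 [-125. -111.  -96.]
top 28 lid deg 34.1 v [56. 71.] z [129. 144.]
clamp 229 [-125. -109.  -97.]
```

The lid followed to about 33°. I'll push it the rest of the way down.

Emit:
arm_command([
  {"delta_pos": [-8, 0, 10], "roll": 0, "jaw": 0},
  {"delta_pos": [-14, 0, 20], "roll": 0, "jaw": 0},
  {"delta_pos": [-18, 0, 30], "roll": 0, "jaw": 0},
  {"delta_pos": [-22, 0, 40], "roll": 0, "jaw": 0},
  {"delta_pos": [-25, 0, 49], "roll": 0, "jaw": 0},
  {"delta_pos": [-26, 0, 55], "roll": 0, "jaw": 0},
  {"delta_pos": [-27, 0, 59], "roll": 0, "jaw": 0},
  {"delta_pos": [-27, 0, 61], "roll": 0, "jaw": 0},
  {"delta_pos": [-27, 0, 62], "roll": 0, "jaw": 0},
])

```text
time_s: 16.67
ee_pos: [632.5, -42.7, 90.5]
ee_rot: [-180.0, 0.0, 87.7]
force: [-6.0, 0.1, 18.6]
gripper_width: 0.6
gripper_force: 8.8
```

```bash
python3 l.py
```

```text
[632.5 -42.7  90.5] [-4.1 -0.1 11.9]
scene 387 lid deg 27.3 v [-63.  68.] z [122. 254.]
clamp 225 [-126. -109.  -97.]
top 6
```

Emit:
arm_command([
  {"delta_pos": [0, 0, -8], "roll": 0, "jaw": 0},
  {"delta_pos": [0, 0, -28], "roll": 0, "jaw": 0},
  {"delta_pos": [0, 0, -54], "roll": 0, "jaw": 0},
  {"delta_pos": [0, 0, -80], "roll": 0, "jaw": 0},
  {"delta_pos": [0, 0, -106], "roll": 0, "jaw": 0},
  {"delta_pos": [0, 0, -132], "roll": 0, "jaw": 0},
  {"delta_pos": [0, 0, -154], "roll": 0, "jaw": 0},
  {"delta_pos": [0, 0, -169], "roll": 0, "jaw": 0},
  {"delta_pos": [-10, 0, -172], "roll": 0, "jaw": 0},
  {"delta_pos": [-32, 0, -172], "roll": 0, "jaw": 0},
  {"delta_pos": [-60, 0, -172], "roll": 0, "jaw": 0},
  {"delta_pos": [-88, 0, -172], "roll": 0, "jaw": 0},
  {"delta_pos": [-114, 0, -172], "roll": 0, "jaw": 0},
  {"delta_pos": [-128, 0, -172], "roll": 0, "jaw": 0},
  {"delta_pos": [-132, 0, -172], "roll": 0, "jaw": 0},
  {"delta_pos": [-132, 0, -172], "roll": 0, "jaw": 0},
])

```text
time_s: 18.1
ee_pos: [627.4, -175.4, 259.3]
ee_rot: [-179.9, -0.0, 87.6]
force: [0.0, 1.2, -0.2]
gripper_width: 0.3
gripper_force: 0.0
```

```bash
python3 l.py
python3 - <<'E'
from m import *
th=np.radians(-2.4); c0=np.array([633.7,-18])
for nm,b in(("scene",Q),("top",P)):
    q=b[...,:2]-c0; u=q@[np.cos(th),np.sin(th)]; v=q@[-np.sin(th),np.cos(th)]
    for e in(-60,0,60):
        m=(abs(u)<97)&(abs(v-e)<4)&(b[...,2]<200)&(b[...,2]>110); 
        if m.sum()>5: print(nm,e,m.sum(),np.median(b[...,2][m]).round(1))
go(633.7-155*.042,-18-155,174,87.6)
E
```

```text
[ 627.8 -173.6  259.9] [0.8 0.3 0.5]
scene 324 lid deg 0.7 v [-65.  68.] z [123. 134.]
clamp 263 [-124. -108.  -97.]
top 447 lid deg 0.7 v [-63.  70.] z [124. 135.]
clamp 160 [-118. -106.  -97.]
scene -60 166 130.4
scene 0 173 130.4
scene 60 249 129.5
top -60 249 131.1
top 0 258 131.1
top 60 252 131.1
delta [ 0.2 -0.8 86.3] roll 0.04
```

The lid is shut, with its top at 130–131 all over. Now the clamp.

Emit:
arm_command([
  {"delta_pos": [0, 0, 10], "roll": 0, "jaw": 0},
  {"delta_pos": [0, 0, 30], "roll": 0, "jaw": 0},
  {"delta_pos": [0, 0, 55], "roll": 0, "jaw": 0},
  {"delta_pos": [0, 0, 76], "roll": 0, "jaw": 0},
  {"delta_pos": [0, 0, 85], "roll": 0, "jaw": 0},
  {"delta_pos": [0, 0, 85], "roll": 0, "jaw": 0},
  {"delta_pos": [8, 0, 85], "roll": 0, "jaw": 0},
  {"delta_pos": [18, 0, 84], "roll": 0, "jaw": 0},
  {"delta_pos": [29, 0, 81], "roll": 0, "jaw": 0},
  {"delta_pos": [40, 0, 78], "roll": 0, "jaw": 0},
  {"delta_pos": [51, 0, 77], "roll": 0, "jaw": 0},
  {"delta_pos": [62, 0, 77], "roll": 0, "jaw": 0},
  {"delta_pos": [73, 0, 79], "roll": 0, "jaw": 0},
  {"delta_pos": [84, 0, 82], "roll": 0, "jaw": 0},
  {"delta_pos": [94, 0, 86], "roll": 0, "jaw": 0},
  {"delta_pos": [104, 0, 92], "roll": 0, "jaw": 0},
  {"delta_pos": [112, 0, 99], "roll": 0, "jaw": 0},
  {"delta_pos": [120, 0, 107], "roll": 0, "jaw": 0},
  {"delta_pos": [126, 0, 116], "roll": 0, "jaw": 0},
  {"delta_pos": [132, 0, 125], "roll": 0, "jaw": 0},
])

```text
time_s: 19.97
ee_pos: [632.9, -42.0, 134.1]
ee_rot: [-180.0, -0.0, 87.7]
force: [-0.7, -0.2, 1.0]
gripper_width: -0.1
gripper_force: 0.5
```

Emit:
arm_command([
  {"delta_pos": [3, 0, 9], "roll": 0, "jaw": 0},
  {"delta_pos": [6, 0, 17], "roll": 0, "jaw": 0},
  {"delta_pos": [7, 0, 23], "roll": 0, "jaw": 0},
  {"delta_pos": [8, 0, 27], "roll": 0, "jaw": 0},
  {"delta_pos": [8, 0, 30], "roll": 0, "jaw": 0},
  {"delta_pos": [8, 0, 31], "roll": 0, "jaw": 0},
])

```text
time_s: 20.47
ee_pos: [633.0, -34.6, 106.4]
ee_rot: [180.0, -0.0, 87.7]
force: [-6.3, 1.9, 16.0]
gripper_width: 0.6
gripper_force: 7.8
```

Emit:
arm_command([
  {"delta_pos": [0, 0, -6], "roll": 0, "jaw": 0},
  {"delta_pos": [0, 0, -22], "roll": 0, "jaw": 0},
  {"delta_pos": [0, 0, -46], "roll": 0, "jaw": 0},
  {"delta_pos": [0, 0, -72], "roll": 0, "jaw": 0},
  {"delta_pos": [2, -6, -94], "roll": 0, "jaw": 0},
  {"delta_pos": [4, -24, -103], "roll": 0, "jaw": 0},
  {"delta_pos": [6, -52, -103], "roll": 0, "jaw": 0},
  {"delta_pos": [8, -80, -103], "roll": 0, "jaw": 0},
  {"delta_pos": [10, -108, -103], "roll": 0, "jaw": 0},
  {"delta_pos": [12, -136, -103], "roll": 0, "jaw": 0},
  {"delta_pos": [14, -164, -103], "roll": 0, "jaw": 0},
  {"delta_pos": [16, -190, -103], "roll": 0, "jaw": 0},
  {"delta_pos": [16, -208, -103], "roll": 0, "jaw": 0},
  {"delta_pos": [16, -216, -103], "roll": 0, "jaw": 0},
  {"delta_pos": [16, -216, -103], "roll": 0, "jaw": 0},
])

```text
time_s: 21.72
ee_pos: [417.1, -10.2, 207.6]
ee_rot: [180.0, 0.0, 87.7]
force: [0.1, 0.4, 1.0]
gripper_width: 0.5
gripper_force: 0.0
```

```bash
cat > c.py <<'E'
from m import *
s=env.state(); print(s["ee_pos"].round(1))
th=np.radians(-2.4); c0=np.array([633.7,-18])
for nm,a,b in(("scene",g,Q),("top",f,P)):
    q=b[...,:2]-c0; u=q@[np.cos(th),np.sin(th)]; v=q@[-np.sin(th),np.cos(th)]; z=b[...,2]
    for e in(-25,0,14,):
        m=(abs(u)<10)&(abs(v-e)<4)&(z>110)&(z<300)
        if m.sum()>2: print(nm,"clamp",e,m.sum(),np.median(z[m]).round(1))
    m=(z>88)&(z<103)&(u<-100)&(u>-200)&(abs(v)<60)
    if m.sum()>9: print("drawer",m.sum(),np.percentile(u[m],[1,3,50,97]).round(1))
    m=(abs(u)<97)&(abs(abs(v)-58)<5)&(z<200)&(z>100); print("lid",np.median(z[m]).round(1))
E
python3 c.py; python3 -c "
from h import *
go(633.7-215*.999,-18+215*.042,37,87.6)"
```

```text
[419.4 -10.2 207.6]
scene clamp -25 15 146.5
scene clamp 0 19 147.0
scene clamp 14 35 136.6
drawer 411 [-175.1 -173.5 -151.3 -140.1]
lid 130.2
top clamp -25 24 146.8
top clamp 0 26 147.0
top clamp 14 28 145.5
lid 131.3
delta [  1.3  -0.5 170.6] roll 0.02
```

The clamp lies flat, with its grip top at about 146.5, and the drawer front is at x = -175. I'll lower in front of it and push.

Emit:
arm_command([
  {"delta_pos": [0, 0, 8], "roll": 0, "jaw": 0},
  {"delta_pos": [0, 0, 26], "roll": 0, "jaw": 0},
  {"delta_pos": [0, 0, 50], "roll": 0, "jaw": 0},
  {"delta_pos": [0, 0, 76], "roll": 0, "jaw": 0},
  {"delta_pos": [0, 0, 102], "roll": 0, "jaw": 0},
  {"delta_pos": [0, 0, 128], "roll": 0, "jaw": 0},
  {"delta_pos": [0, 0, 150], "roll": 0, "jaw": 0},
  {"delta_pos": [0, 0, 164], "roll": 0, "jaw": 0},
  {"delta_pos": [0, 0, 170], "roll": 0, "jaw": 0},
  {"delta_pos": [0, 0, 170], "roll": 0, "jaw": 0},
  {"delta_pos": [0, 8, 170], "roll": 0, "jaw": 0},
  {"delta_pos": [0, 18, 170], "roll": 0, "jaw": 0},
  {"delta_pos": [0, 27, 170], "roll": 0, "jaw": 0},
  {"delta_pos": [0, 35, 170], "roll": 0, "jaw": 0},
  {"delta_pos": [0, 43, 170], "roll": 0, "jaw": 0},
  {"delta_pos": [0, 51, 170], "roll": 0, "jaw": 0},
  {"delta_pos": [0, 58, 170], "roll": 0, "jaw": 0},
  {"delta_pos": [0, 63, 170], "roll": 0, "jaw": 0},
  {"delta_pos": [0, 66, 170], "roll": 0, "jaw": 0},
  {"delta_pos": [0, 66, 170], "roll": 0, "jaw": 0},
])

```text
time_s: 23.48
ee_pos: [485.2, -12.8, 37.2]
ee_rot: [179.9, 0.0, 87.7]
force: [-0.1, -1.0, 0.2]
gripper_width: 0.4
gripper_force: 0.0
```

Emit:
arm_command([
  {"delta_pos": [0, 2, 0], "roll": 0, "jaw": 0},
  {"delta_pos": [0, 3, 0], "roll": 0, "jaw": 0},
  {"delta_pos": [0, 3, 0], "roll": 0, "jaw": 0},
])

```text
time_s: 23.73
ee_pos: [487.0, -12.8, 37.1]
ee_rot: [-180.0, 0.0, 87.7]
force: [-1.6, 0.4, 0.1]
gripper_width: 0.3
gripper_force: 0.4
```

The force is still only the drawer's friction, so I'll push on until it stops.

Emit:
arm_command([
  {"delta_pos": [0, 1, 0], "roll": 0, "jaw": 0},
  {"delta_pos": [0, 2, 0], "roll": 0, "jaw": 0},
  {"delta_pos": [0, 2, 0], "roll": 0, "jaw": 0},
])

```text
time_s: 23.98
ee_pos: [488.1, -12.9, 37.1]
ee_rot: [-179.9, 0.0, 87.7]
force: [-3.8, -0.1, 1.4]
gripper_width: -0.1
gripper_force: 1.9
```

Emit:
arm_command([
  {"delta_pos": [0, 1, 0], "roll": 0, "jaw": 0},
  {"delta_pos": [0, 2, 0], "roll": 0, "jaw": 0},
  {"delta_pos": [0, 2, 0], "roll": 0, "jaw": 0},
])

```text
time_s: 24.23
ee_pos: [488.0, -12.8, 37.1]
ee_rot: [-179.6, 0.0, 87.7]
force: [-8.6, -0.4, 6.3]
gripper_width: 0.6
gripper_force: 4.5
```

It has stopped at 8.6 N with no further travel, so the drawer is home. I'll back off and check.

Emit:
arm_command([
  {"delta_pos": [0, -8, 0], "roll": 0, "jaw": 0},
  {"delta_pos": [0, -25, 0], "roll": 0, "jaw": 0},
  {"delta_pos": [0, -50, 0], "roll": 0, "jaw": 0},
  {"delta_pos": [0, -70, -10], "roll": 0, "jaw": 0},
  {"delta_pos": [0, -80, -30], "roll": 0, "jaw": 0},
  {"delta_pos": [0, -85, -55], "roll": 0, "jaw": 0},
  {"delta_pos": [0, -85, -80], "roll": 0, "jaw": 0},
  {"delta_pos": [0, -85, -105], "roll": 0, "jaw": 0},
  {"delta_pos": [0, -85, -130], "roll": 0, "jaw": 0},
  {"delta_pos": [0, -85, -145], "roll": 0, "jaw": 0},
  {"delta_pos": [0, -85, -150], "roll": 0, "jaw": 0},
  {"delta_pos": [0, -85, -150], "roll": 0, "jaw": 0},
])

```text
time_s: 25.23
ee_pos: [407.6, -9.7, 188.4]
ee_rot: [179.7, 0.0, 87.7]
force: [0.2, 0.2, -0.8]
gripper_width: 0.7
gripper_force: 0.0
```

```bash
python3 c.py; python3 r.py z
```

```text
[405.9  -9.6 186.4]
scene clamp -25 19 145.9
scene clamp 0 19 146.4
scene clamp 14 36 135.1
drawer 21 [-136.5 -136.2 -132.7 -124.2]
lid 130.2
top clamp -25 25 147.0
top clamp 0 28 146.9
top clamp 14 30 146.0
drawer 43 [-113.3 -113.1 -106.5 -100.8]
lid 131.2
[405.5  -9.5 185.9] [-179.9    0.    87.7] 0.4420383592728736
top 16 [633.1 -23.6] [40.  32.8] 88.0 z [134.3 146.1 148.8]
[[-16.8, -25.5, 133.7], [-16.7, -25.3, 134.9], [2.1, -12.0, 146.1], [16.0, 13.6, 148.6], [16.1, 14.1, 149.0]]
```

View pics/z.png

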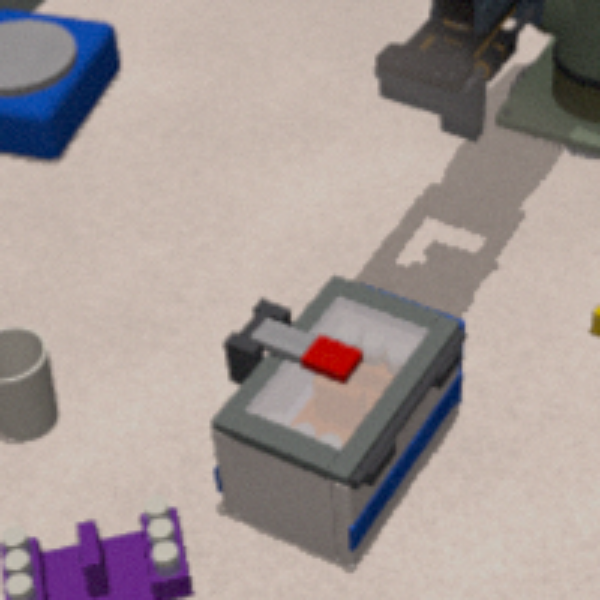

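The picture shows the lid shut at crop (340,380), the red grip flat on it at (330,358), the rack inside under the pane, and the drawer no longer sticking out at the front. The robot is clear. I'll hand it in.

```bash
python3 -c "
from workcell import env
print(env.job_done())"
```

```text
the job is handed in; nothing more can be done
None
```

The orange rack stands upright in the chamber, and the lid, clamp and drawer were closed in that order. The job was handed in at about 25 s; no verdict came back.

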